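# Gauge a heat-sink bar against the flip stop of a saw fence

## Task

Set the heat-sink bar up for sawing to length: flip the fence's stop down until it lands on the fence, hold the bar snug against the fence and slide it along until its end bears on the stop's screw, feeling a light push of a few newtons on both at once for a moment. Then let go and flip the stop all the way up and back, so that the offcut cannot jam against it, leaving the bar where it was gauged. Only a thumbscrew holds the stop along the fence and its length setting must not shift; leave the tools lying round the board alone.

Things in the scene. Friction and masses are not known exactly. Their poses are not given: they have to be found in the camera images.
- fence: Aluminium fence, 24 mm thick (x), 440 mm long (y), 20 mm high (z), fixed on a plywood base board (150 x 440 mm, 14 mm thick) screwed to the bench. Origin: middle of the lower edge of its front face, 14 mm above the bench, level with the base's top on which the bar lies. x: across, away from the bar; y: along the fence to the stop's end; z up. The bar bears on the face x = 0.
- stop_pin (a point): Middle of the stop's hinge pin, 42 mm above the base's top, 12 mm behind the fence's face; axes as the fence's, pin along y. It is part of the grey stop block on the fence (from 20 mm to the -y side to 54 mm to the +y side of the pin, 22 mm wide; black clamp knob on it, 39 mm to the +y side, top 10 mm above the pin). Pushed along the fence with more than about 12 N the block slips.
- flip_stop (a joint): Angle of the steel flip arm, rad: 0 = down, pad landed on the fence's face; 1.75 = fully up and back. Stiff hinge (0.08 N m), stays where left. When down: arm 14 mm wide, reaches 39 mm forward (-x) of the pin, its top 5 mm above it; at its end a leg, 20 x 14 mm, hangs to 36 mm below the pin, outer face 38 mm forward. Push that face round, then press the arm's top (28 mm forward) home.
- lever_end (a point): Top end of the thumb lever on the flip arm: 7 mm thick plate, 20 mm wide along y, 48 mm from the pin to this end; upright when the stop is down. Pushed back (+x), following round and down, it flips the stop up. When the stop is up, the lever lies to the back and the leg sticks out forward, its outer face up, about 40 mm above the pin: push that forward and round to flip the stop down.
- stop_tip (a point): Centre of the end face of the stop screw (8 mm thick, pointing along -y to the bar) on the leg of the flip arm; when down it is 28 mm forward of the pin, 21 mm below it, 16.5 mm to its -y side. The bar's end is to bear on it. As the hinge runs along the fence, the place along the fence is the same whether the stop is up or down. Same axes as the fence when down.
- bar_mid (a point): Centre, half-way up, of the loose bar: finned aluminium heat-sink extrusion, 32 mm (x) by 170 mm (y) by 42 mm high (z), 0.25 to 0.45 kg, lying askew on the base before the fence. Its upper 22 mm stand above the fence. Seated, its centre is 16 mm before the fence's face. y: along the bar to the end that meets the stop; z up.
- bar_end (a point): Middle of the bar's end face that meets the stop (85 mm from its centre along +y); axes as the bar's.
- hacksaw_mid (a point): Small hacksaw with a black handle, about 90 x 290 mm, lying flat behind the board: a bystander.
- marker: Black felt marker, 15 x 122 x 13 mm, lying in front of the board; origin under its middle: a bystander.
- side_cutters: Red-handled side cutters, 52 x 128 x 14 mm, lying in front of the board; origin under its middle: a bystander.
- tape_black: Roll of black tape, 62 mm wide, 18 mm high, behind the board; origin under its middle: a bystander.

How it is judged:
By the outcome, as a careful person would: the job done as asked, in the order asked, and still so for the second after the job is handed in, with the robot touching nothing.
It also fails if it takes over 72 s, if anything falls off the work surface, if the arm or the gripper's body presses on something with over 40 N, if the wrist force passes 120 N, or if a joint passes its speed limit or range.

## Robot

A 7-joint arm with a two-finger parallel gripper is mounted at the origin on a cart in front of the work surface, level with it; the furniture and walls round the work are solid. World frame = base frame: x ahead of the robot, y to its left, z up, the work surface at z = 0. Lengths are in m, angles in rad, forces in N, time in s.
With the tool pointing down it reaches from about 0.425 to 1.025 m from the base axis. Payload 3.6 kg.
Tool frame: the origin (TCP) lies between the finger pads; the fingertips stand r.tip_extent ahead of it and the grasp point (between the pads) lies 8 mm behind it (r.tip_extent is the distance from the TCP to the fingertips, in m); z points along the fingers, x is the direction in which the jaws open and shut, and the axes are right-handed (so a half turn about z gives the same grasp; the last joint's range is limited). The gripper opens to 85 mm and grips with 20 to 120 N. Pads are 22 mm wide; open, the fingers measure 114 mm over their backs; the gripper's body (76 mm by 85 mm) begins 54 mm behind the grasp point. The pads swing forward as they close: fully open they stand 13 mm farther back than shut.
Start: joints at [1.23, 0.591, 0.048, 1.609, -0.033, 0.943, -0.034], TCP at [0.177, -0.703, 0.242] pointing down, gripper open.
Joint ranges: [-2.69, 2.69], [-0.47, 2.24], [-1.27, 1.36], [0.19, 2.51], [-1.53, 4.68], [0.08, 2.07], [-3.09, 3.09]. Speed limits (rad/s): [2.57, 2.57, 3.14, 3.14, 3.14, 3.14, 3.14].

## Interface

Orientations are given as a rotation vector (axis times angle).
In Python, from station import r, eyes gives the robot as it stands.
- The arm moves only by the shell command python3 -m inch 'ROWS' [FORCE]. ROWS is text: rows parted by semicolons, each of 5 numbers parted by spaces: the shift along the tool's x, y, z in m, then the turn about the tool's z in degrees, then the opening, from 0 (shut) to 1 (fully open). In form: x y z twist jaw; .... A call has 1 to 5 rows; each row shifts and turns the commanded pose from where the row before left it, along the tool's axes as they then stand; what a row does not reach is not made up. A row lasts 1/12 s, in which the tool goes at most 41.7 mm and 7.16 degrees, less where a joint would pass 70% of its speed; a pose out of reach is approached as far as the arm can. A call is refused whole if a number of a shift passes 0.0417 or a number of a turn 7.16, either way. A call with a gripper value outside its range is refused whole. The fingers move at their own pace and stop on an object; FORCE is the grip in N (left out, the last holds). Time passes only in rows, so rows that do not move let the fingers close. It gives the time, the measured TCP pose, the force and the opening at its end, in the units of the state.
- r.observe(): the state, without advancing time (a new reading comes with each control period).
- eyes.camera(name): name is "scene" or "top" or "wrist"; returns a dict with "img" (384x512x3 uint8, red, green, blue), "depth" (384x512 float32, m along the optical axis (not along the pixel's ray), 0 where there is no reading), "fx", "fy", "cx", "cy" (pixels), "k1" (the pictures are not rectified: a ray, as slopes to the right and down, at radius r is drawn at 1 + k1 r^2 times it, then the intrinsics apply), "R" (3x3) and "t" (3): a world point X has camera coordinates R X + t. Camera axes: x right, y down, z forward; pixel columns grow to the right and rows downward; lengths in m; the calibration is good to about 2 mm. A picture is of the moment at which its call begins.
- r.close_job(): hands the job in, once; it reports no verdict.
The state is a dict: "t": time; "q": joint angles; "joint_velocities": joint speeds; "effort": joint torques, N m; "position": TCP position; "tcp_rot": TCP orientation; "contact_force": force on the tool from outside, world axes, zero at the start; "wrist_torque": the same for the moment, N m; "finger_gap": finger opening in m.
Only numpy, scipy, OpenCV 4.12 (cv2) and the standard library are available. Lean on these libraries where they do the work, as an engineer would, in place of code of your own. Each camera call takes 0.05 s, during which the arm holds its last target. There are 200 camera calls.

## Working session

There is one attempt and no reset: what is moved stays moved. The work goes in short steps, Python scripts to look and compute and a shell command to move; the robot and the scene stay as the last step left them, time stands still between calls to the robot, and variables do not carry over. Pictures are saved under pics/ and viewed, about 8 in all and at most 12, crops included, and the job is handed in when it is done.

```bash
ls; mkdir -p pics; python3 - <<'E'
from station import r,eyes
import cv2,numpy as np
o=r.observe();print({k:np.round(v,3) for k,v in o.items()}, r.tip_extent)
ims=[]
for n in("scene","top"):
    c=eyes.camera(n);np.savez(f"{n}0.npz",**c);ims.append(c)
    cv2.imwrite(f"pics/{n}0.png",cv2.resize(c["img"][...,::-1],(800,600)));print(n,c["fx"],c["cx"],c["cy"],c["k1"],-c["R"].T@c["t"],np.round(c["R"],2))
E
```

```text
pics
{'t': np.float64(0.0), 'q': array([ 1.23 ,  0.592,  0.048,  1.61 , -0.033,  0.943, -0.034]), 'joint_velocities': array([ 0.001,  0.001,  0.001, -0.001, -0.   ,  0.   ,  0.   ]), 'effort': array([-1.0000e-03, -5.4870e+01,  1.5470e+00, -1.9812e+01,  1.0000e-02,
        9.0000e-03,  0.0000e+00]), 'position': array([ 0.177, -0.702,  0.241]), 'tcp_rot': array([-2.477,  1.93 ,  0.003]), 'contact_force': array([ 0.413, -0.218,  0.27 ]), 'wrist_torque': array([0.02 , 0.001, 0.023]), 'finger_gap': np.float64(0.086)} 0.011
scene 476.7940178355107 253.70463885536748 194.04700306189773 -0.14259495958762264 [-0.01883459  0.90890093  1.20369366] [[-0.77 -0.64  0.  ]
 [-0.49  0.59 -0.65]
 [ 0.41 -0.5  -0.76]]
top 348.2099305440832 254.7375633186782 190.657982863541 -0.07219538736933248 [0.46470027 0.16450584 1.00936837] [[-0.03 -1.   -0.02]
 [-0.99  0.03 -0.12]
 [ 0.12  0.01 -0.99]]
```

View pics/top0.png

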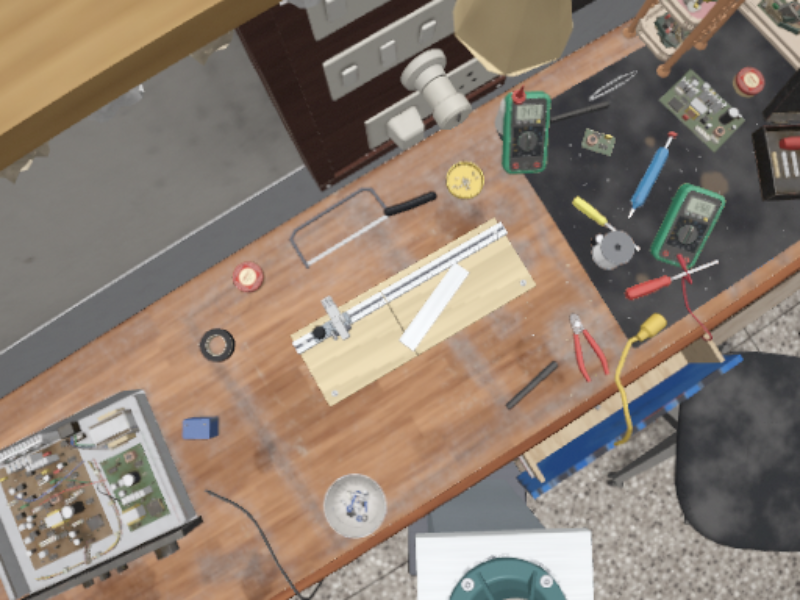

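View pics/scene0.png

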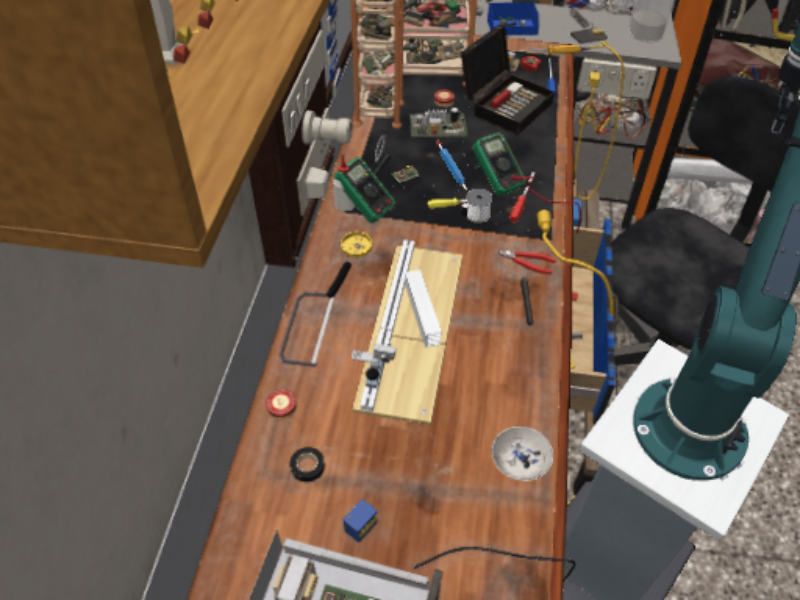

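```bash
cat > h.py <<'E'
import numpy as np,cv2
from station import r,eyes
def rays(c,uv):
    K=np.array([[c["fx"],0,c["cx"]],[0,c["fy"],c["cy"]],[0,0,1.]])
    p=cv2.undistortPoints(np.asarray(uv,float).reshape(-1,1,2),K,np.array([float(c["k1"]),0,0,0]),None,None).reshape(-1,2)
    return np.c_[p,np.ones(len(p))]
def cloud(c):
    v,u=np.mgrid[0:384,0:512];d=c["depth"].ravel()
    P=rays(c,np.c_[u.ravel(),v.ravel()])*d[:,None]
    W=(P-c["t"])@c["R"];W[d==0]=np.nan
    return W.reshape(384,512,3)
def onplane(c,uv,z):
    d=rays(c,uv)@c["R"];o=-c["R"].T@c["t"]
    return o+d*((z-o[2])/d[:,2])[:,None]
def proj(c,X):
    P=np.atleast_2d(X)@c["R"].T+c["t"];s=P[:,:2]/P[:,2:];k=1+c["k1"]*(s**2).sum(1,keepdims=True)
    return s*k*[c["fx"],c["fy"]]+[c["cx"],c["cy"]]
E
python3 - <<'E'
from h import *
for n in("top","scene"):
    c=dict(np.load(f"{n}0.npz"));W=cloud(c);im=c["img"].astype(int)
    Z=W[...,2]; hsv=cv2.cvtColor(c["img"],cv2.COLOR_RGB2HSV)
    roi=(W[...,0]>.3)&(W[...,0]<.85)&(W[...,1]>-.2)&(W[...,1]<.4)
    print(n,"bench z",np.nanmedian(Z[roi]))
    yl=roi&(abs(Z-.014)<.005)&(hsv[...,2]>150)&(hsv[...,0]<35)
    for nm,m in (("board",yl),("fence",roi&(abs(Z-.034)<.006)),("bar",roi&(abs(Z-.056)<.006)),("high",roi&(Z>.064)&(Z<.13))):
        m=cv2.morphologyEx(m.astype(np.uint8),cv2.MORPH_CLOSE,np.ones((3,3)))
        k,l,st,ce=cv2.connectedComponentsWithStats(m)
        for i in np.argsort(-st[1:,4])[:2]+1:
            p=W[(l==i)];p=p[~np.isnan(p[:,0])]
            if len(p)>8: print(nm,len(p),[np.round(q,3) for q in cv2.minAreaRect(p[:,:2].astype(np.float32))],np.round(np.median(p,0),4), "px",ce[i].round(), "zmax",p[:,2].max().round(3))
    rows=slice(180,240)
for n,b in (("top",(180,170,340,265)),("scene",(215,145,310,275))):
    c=dict(np.load(f"{n}0.npz"));x0,y0,x1,y1=b
    cv2.imwrite(f"pics/{n}c.png",cv2.resize(c["img"][y0:y1,x0:x1,::-1],None,fx=(5 if n=="top" else 4.6),fy=(5 if n=="top" else 4.6),interpolation=cv2.INTER_CUBIC))
E
```

```text
top bench z 0.022494832466035963
board 5113 [array([0.545, 0.141]), array([0.112, 0.442]), np.float64(28.518)] [0.5377 0.1627 0.0141] px [266. 206.] zmax 0.091
board 515 [array([0.641, 0.136]), array([0.025, 0.339]), np.float64(28.619)] [0.6446 0.1397 0.0141] px [267. 169.] zmax 0.035
fence 979 [array([0.629, 0.124]), array([0.025, 0.331]), np.float64(28.548)] [0.6276 0.1257 0.0342] px [273. 174.] zmax 0.044
fence 187 [array([ 0.825, -0.065]), array([0.081, 0.034]), np.float64(79.668)] [ 0.8209 -0.0648  0.035 ] px [335. 106.] zmax 0.043
bar 712 [array([0.564, 0.115]), array([0.032, 0.17 ]), np.float64(52.593)] [0.5624 0.1154 0.0561] px [277. 196.] zmax 0.061
bar 147 [array([0.553, 0.299]), array([0.058, 0.048]), np.float64(46.01)] [0.5588 0.2969 0.0598] px [212. 199.] zmax 0.097
high 294 [array([0.758, 0.358]), array([0.005, 0.1  ]), np.float64(30.329)] [0.758  0.3579 0.1016] px [186. 125.] zmax 0.13
high 158 [array([0.529, 0.276]), array([0.035, 0.046]), np.float64(71.322)] [0.5258 0.2773 0.0911] px [217. 210.] zmax 0.098
scene bench z 0.003461559504385516
board 3140 [array([0.539, 
[... 274 characters left out ...]
0.3  ]), np.float64(28.526)] [0.6289 0.1173 0.0333] px [253. 188.] zmax 0.041
fence 131 [array([0.514, 0.333]), array([0.025, 0.078]), np.float64(27.301)] [0.5067 0.3467 0.0347] px [236. 253.] zmax 0.042
bar 434 [array([0.562, 0.116]), array([0.034, 0.176]), np.float64(52.637)] [0.5593 0.1197 0.0553] px [270. 194.] zmax 0.063
bar 151 [array([0.543, 0.301]), array([0.047, 0.075]), np.float64(71.15)] [0.5469 0.3011 0.059 ] px [235. 232.] zmax 0.068
high 306 [array([0.781, 0.316]), array([0.007, 0.193]), np.float64(30.883)] [0.7691 0.335  0.0942] px [173. 192.] zmax 0.131
high 139 [array([0.538, 0.271]), array([0.037, 0.075]), np.float64(58.828)] [0.5213 0.2832 0.0888] px [246. 226.] zmax 0.098
```

View pics/topc.png

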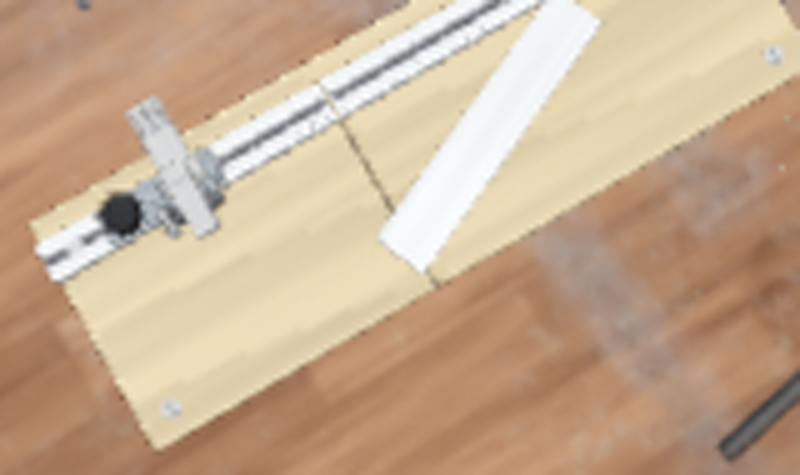

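View pics/scenec.png

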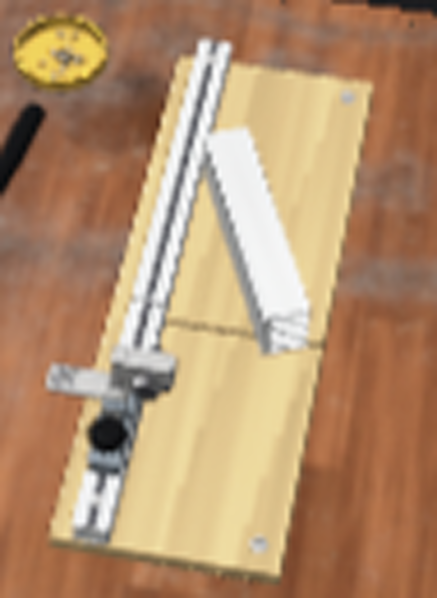

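```bash
python3 - <<'E'
from h import *
a=np.radians(28.55);X=np.array([np.cos(a),np.sin(a)]);Y=np.array([-X[1],X[0]])
for n in("top","scene"):
    c=dict(np.load(f"{n}0.npz"));W=cloud(c);p=W.reshape(-1,3);p=p[~np.isnan(p[:,0])]
    x=p[:,:2]@X;y=p[:,:2]@Y;z=p[:,2]
    f=(abs(z-.034)<.003)&(abs(x-.61)<.03)&(abs(y)<.5)&(y<.0)
    for lo in np.arange(-.3,0,.05):
        g=f&(y>lo)&(y<lo+.05)
        if g.sum()>10: print(n,"fence y%.2f"%lo,np.percentile(x[g],[2,50,98]).round(4))
    g=(abs(z-.034)<.004)&(abs(x-.612)<.016);print("fence y ext",y[g].min(),y[g].max())
    g=(abs(z-.014)<.004)&(x>.5)&(x<.58)&(abs(y)<.3);print("board y ext",np.percentile(y[g],[.3,99.7]).round(4))
    # stop top slices
    s=(z>.040)&(z<.14)&(y>-.1)&(y<.05)&(x>.53)&(x<.70)
    b=s&~((abs(z-.056)<.004)&(y<-.07))
    for nm,m in (("leg/arm z>.075",b&(z>.08)),("blk .05-.066",b&(z>.05)&(z<.07)&(abs(x-.612)<.012)),("lever",b&(x>.63))):
        print(n,nm,m.sum(),"x",np.percentile(x[m],[1,50,99]).round(4),"y",np.percentile(y[m],[1,50,99]).round(4),"z",np.percentile(z[m],[1,50,99]).round(4))
    if n=="top":
        H=np.full((14,12),np.nan)
        for i in range(14):
            for j in range(12):
                m=b&(abs(x-(.575+.008*i))<.004)&(abs(y-(-.06+.008*j))<.004)
                if m.any():H[i,j]=z[m].max()
        print("x rows .575.., y cols -.06..");print((H*1000).round())
# bar
c=dict(np.load("top0.npz"));W=cloud(c);m=(abs(W[...,2]-.056)<.004)&(abs(W[...,0]-.564)<.1)&(abs(W[...,1]-.115)<.1)
k,l,st,ce=cv2.connectedComponentsWithStats(m.astype(np.uint8));i=1+np.argmax(st[1:,4])
R=cv2.minAreaRect(W[l==i][:,:2].astype(np.float32));q=cv2.boxPoints(R);print("bar",R);print("corners fence xy",np.c_[q@X,q@Y].round(4), "c",np.array(R[0])@X,np.array(R[0])@Y)
E
```

```text
top fence y-0.30 [0.6003 0.6115 0.6235]
top fence y-0.25 [0.6005 0.6112 0.6232]
top fence y-0.20 [0.6004 0.6119 0.6233]
top fence y-0.15 [0.5999 0.6112 0.6235]
top fence y-0.10 [0.6003 0.6117 0.6234]
top fence y-0.05 [0.6003 0.6116 0.6234]
fence y ext -0.8538202117960207 0.685872749697043
board y ext [-0.299   0.2808]
top leg/arm z>.075 128 x [0.5757 0.5917 0.6146] y [-0.0247 -0.0088  0.0097] z [0.0822 0.0926 0.097 ]
top blk .05-.066 133 x [0.6014 0.612  0.6231] y [-0.0302  0.0154  0.0415] z [0.0502 0.0633 0.0692]
top lever 77 x [0.6305 0.645  0.659 ] y [-0.0189 -0.0096  0.0004] z [0.0566 0.06   0.0631]
x rows .575.., y cols -.06..
[[nan nan nan nan nan 90. 94. 96. nan nan nan nan]
 [nan nan nan nan nan 88. 94. 95. 89. 89. nan nan]
 [nan nan nan nan 88. 94. 96. 95. 93. 93. nan nan]
 [nan nan nan nan 47. 89. 96. 97. 90. 91. 61. 65.]
 [nan nan nan nan 65. 84. 96. 97. 66. 63. 67. 69.]
 [nan nan nan nan 65. 92. 98. 97. 63. 66. 69. 69.]
 [nan nan nan nan 64. 65. 62. 61. 50. 49. 59. 67.]
 [nan nan nan nan nan 63. 62. 61. 58. nan nan nan]
 [nan nan nan nan nan 60. 62. 61. nan nan nan nan]
 
[... 389 characters left out ...]
nce y-0.15 [0.5986 0.6097 0.6208]
scene fence y-0.10 [0.5994 0.6115 0.6212]
fence y ext -1.2211797711929981 0.45119832310511127
board y ext [-0.2992  0.0851]
scene leg/arm z>.075 112 x [0.5753 0.5918 0.614 ] y [-0.0214 -0.0029  0.0135] z [0.0811 0.0907 0.0971]
scene blk .05-.066 111 x [0.6004 0.6112 0.6229] y [-0.0139  0.0193  0.0416] z [0.0501 0.0621 0.0697]
scene lever 55 x [0.6306 0.6437 0.6576] y [-0.0154 -0.006   0.0031] z [0.0536 0.0589 0.0642]
bar ((0.5637127757072449, 0.1147163063287735), (0.03195273503661156, 0.16959041357040405), 52.59270477294922)
corners fence xy [[ 0.5009 -0.0977]
 [ 0.5699 -0.2526]
 [ 0.5991 -0.2396]
 [ 0.53   -0.0847]] c 0.5499913625921335 -0.16864585825727205
```

```bash
cat >> h.py <<'E'
from scipy.spatial.transform import Rotation as Ro
A=np.radians(28.55);X=np.array([np.cos(A),np.sin(A),0]);Y=np.array([-X[1],X[0],0]);PV=-.0095
O=X*.5998
def st():
    o=r.observe();p=o["position"]-O;M=Ro.from_rotvec(o["tcp_rot"]).as_matrix();F=o["contact_force"]
    return o,p@X,p@Y,o["position"][2],M,F@X,F@Y,F[2]
def say():
    o,u,v,z,M,a,b,c=st()
    yaw=np.degrees(np.arctan2(M[:,0]@Y,M[:,0]@X))
    print("t%.2f u%.4f v%.4f z%.4f toolx-yaw-vs-fence %.2f F %.1f %.1f %.1f gap %.4f q7 %.2f tilt %.4f %.4f"%(o["t"],u,v,z,yaw,a,b,c,o["finger_gap"],o["q"][6],M[0,2],M[1,2]))
def to(p): # world target -> tool axes shift in mm
    o=r.observe();M=Ro.from_rotvec(o["tcp_rot"]).as_matrix();print((M.T@(np.array(p)-o["position"])*1000).round(1))
def fen(u,v,z): return O+X*u+Y*v+np.array([0,0,z])
if __name__=="__main__": say()
E
python3 -c "
from h import *
say();print(st()[4].round(3));to([.55,-.15,.24]);to(fen(.012-.0293,PV,.2));print(fen(-.017,PV,.2),fen(-.05,-.1686,0))"
```

```text
t0.10 u-0.7800 v-0.7015 z0.2412 toolx-yaw-vs-fence -104.41 F 0.2 -0.3 0.3 gap 0.0857 q7 -0.03 tilt -0.0006 0.0019
[[ 0.244 -0.97  -0.001]
 [-0.97  -0.244  0.002]
 [-0.002  0.    -1.   ]]
[-444.4 -496.7    2.1]
[-859.9 -566.6   42.9]
[0.51647203 0.27019017 0.2       ] [0.56352277 0.11466513 0.        ]
```

```bash
python3 -c "
from h import *
for n in ('top','scene'):
  W=cloud(dict(np.load(n+'0.npz'))).reshape(-1,3);rr=np.hypot(W[:,0],W[:,1]);az=np.degrees(np.arctan2(W[:,1],W[:,0]))
  for a in range(-80,40,10):
    m=(rr>.45)&(rr<.85)&(az>=a)&(az<a+10)
    if m.any(): print(n,a,np.nanmax(W[m,2]).round(3),end=' ')
"
python3 -m inch '0 -0.02 0 -2 0; 0 -0.0415 0 -3.3 0; 0 -0.0415 0 -3.3 0; 0 -0.0415 0 -3.3 0; 0 -0.0415 0 -3.3 0' 60; python3 h.py
```

```text
top -80 -0.289 top -70 -0.283 top -60 -0.115 top -50 0.006 top -40 0.071 top -30 0.104 top -20 0.059 top -10 0.07 top 0 0.776 top 10 0.811 top 20 0.821 top 30 0.818 scene -80 0.524 scene -70 -0.28 scene -60 -0.114 scene -50 0.009 scene -40 0.068 scene -30 0.106 scene -20 0.062 scene -10 0.067 scene 0 0.507 scene 10 0.517 scene 20 0.523 scene 30 0.843 t: 0.52
position: [0.354, -0.6372, 0.2419]
tcp_rot: [-2.714, 1.58, -0.001]
contact_force: [1.4, -0.5, -0.4]
finger_gap: 0.0258
t0.52 u-0.5934 v-0.7289 z0.2419 toolx-yaw-vs-fence -88.97 F 1.0 -1.1 -0.4 gap 0.0258 q7 -0.07 tilt 0.0008 0.0004
```

```bash
python3 -m inch '0 -0.0415 0 -3.4 0; 0 -0.0415 0 -3.4 0; 0 -0.0415 0 -3.4 0; 0 -0.0415 0 -3.4 0; 0 -0.0415 0 -3.4 0'; python3 -m inch '-0.01 -0.0415 0 -3.6 0; -0.01 -0.0415 0 -3.6 0; -0.01 -0.0415 0 -3.6 0; -0.01 -0.0415 0 -3.6 0; -0.01 -0.0415 0 -3.6 0' | tail -1;  python3 -c "
from h import *
say()
W=cloud(dict(np.load('top0.npz'))).reshape(-1,3)
m=(W[:,2]>.15)&(W[:,1]>-.2)&(W[:,1]<.6)&(W[:,0]>.35);print(m.sum());P=W[m]
for y in np.arange(-.2,.6,.1):
  q=P[(P[:,1]>=y)&(P[:,1]<y+.1)]
  for lo,hi in((.15,.4),(.4,.9)):
    s=q[(q[:,2]>=lo)&(q[:,2]<hi)]
    if len(s):print(y.round(1),lo,len(s),'xmin',s[:,0].min().round(3))
to(fen(.012-.0293,PV,.2))
"
```

```text
t: 0.93
position: [0.5207, -0.5143, 0.242]
tcp_rot: [-2.919, 1.161, -0.001]
contact_force: [0.9, 0.4, 0.7]
finger_gap: -0.0003
finger_gap: -0.0001
t1.35 u-0.2264 v-0.5699 z0.2420 toolx-yaw-vs-fence -53.90 F 0.7 -0.4 -0.1 gap -0.0001 q7 -0.14 tilt 0.0006 0.0007
42996
-0.2 0.15 70 xmin 1.042
-0.1 0.15 15 xmin 0.905
0.0 0.15 1055 xmin 0.758
0.0 0.4 1278 xmin 0.619
0.1 0.15 2545 xmin 0.752
0.1 0.4 4102 xmin 0.619
0.2 0.15 2179 xmin 0.735
0.2 0.4 10977 xmin 0.566
0.3 0.15 2356 xmin 0.733
0.3 0.4 6673 xmin 0.549
0.4 0.15 2892 xmin 0.674
0.4 0.4 3427 xmin 0.607
0.5 0.15 2865 xmin 0.62
0.5 0.4 2562 xmin 0.623
[-329.6 -499.1   42.4]
```

```bash
python3 -m inch '-0.01 -0.0415 0 -3.6 0; -0.01 -0.0415 0 -3.6 0; -0.01 -0.0415 0 -3.6 0; -0.01 -0.0415 0 -3.6 0; -0.01 -0.0415 0 -3.6 0' | tail -1;  python3 -c "
from h import *
say()
for n in('top','scene'):
  W=cloud(dict(np.load(n+'0.npz'))).reshape(-1,3)
  for xl in np.arange(.5,.9,.05):
    m=(W[:,2]>.12)&(W[:,1]>.1)&(W[:,1]<.6)&(W[:,0]>=xl)&(W[:,0]<xl+.05)
    if m.any():print(n,xl.round(2),m.sum(),np.percentile(W[m,2],[0,5,50,100]).round(2), W[m][np.argmin(W[m,2])].round(2))
to(fen(.012-.0293,PV,.2))
"
```

```text
finger_gap: 0.0002
t1.77 u-0.1128 v-0.3961 z0.2422 toolx-yaw-vs-fence -35.90 F -0.5 -0.2 1.0 gap 0.0002 q7 -0.20 tilt 0.0006 0.0008
top 0.5 7 [0.8 0.8 0.8 0.8] [0.55 0.33 0.8 ]
top 0.55 6765 [0.8  0.8  0.82 0.82] [0.58 0.28 0.8 ]
top 0.6 7214 [0.12 0.21 0.75 0.82] [0.64 0.56 0.12]
top 0.65 5826 [0.12 0.17 0.42 0.75] [0.65 0.54 0.12]
top 0.7 7660 [0.12 0.18 0.43 0.67] [0.73 0.41 0.12]
top 0.75 10200 [0.12 0.2  0.43 0.61] [0.77 0.33 0.12]
top 0.8 3394 [0.18 0.27 0.42 0.55] [0.8  0.18 0.18]
top 0.85 56 [0.33 0.33 0.38 0.41] [0.85 0.1  0.33]
scene 0.5 2191 [0.8  0.82 0.82 0.87] [0.51 0.4  0.8 ]
scene 0.55 1466 [0.82 0.82 0.82 0.89] [0.56 0.48 0.82]
scene 0.6 1607 [0.12 0.15 0.38 0.82] [0.63 0.57 0.12]
scene 0.65 1662 [0.12 0.14 0.28 0.82] [0.69 0.48 0.12]
scene 0.7 2256 [0.12 0.15 0.31 0.52] [0.71 0.44 0.12]
scene 0.75 3271 [0.12 0.18 0.32 0.51] [0.78 0.31 0.12]
scene 0.8 926 [0.12 0.2  0.39 0.51] [0.8  0.28 0.12]
scene 0.85 12 [0.39 0.39 0.49 0.5 ] [0.85 0.1  0.39]
[-149.4 -369.2   42.5]
```

```bash
python3 -m inch '-0.0149 -0.0369 0 -7.15 0; -0.0102 -0.0385 0 -7.15 0; -0.0054 -0.0394 0 -7.15 0; -0.0004 -0.0398 0 -7.15 0; 0.0046 -0.0395 0 -7.15 0' | tail -1;  python3 -m inch '0.0095 -0.0386 0 0 0; 0.0095 -0.0386 0.02 0 0; 0.0095 -0.0386 0.02 0 0; 0.0095 -0.0386 0 0 0; 0 0 0 0 0' | tail -1; python3 -c "
from h import *
say()
to(fen(.012-.0293,PV,.135))
"
```

```text
finger_gap: 0.0005
finger_gap: -0.0001
t2.60 u-0.0266 v-0.0444 z0.2047 toolx-yaw-vs-fence 0.42 F 0.6 2.4 0.3 gap -0.0001 q7 -0.31 tilt -0.0022 0.0078
[  9.4 -34.3  70. ]
```

```bash
python3 -m inch '0.005 -0.017 0.03 0.4 0; 0.004 -0.017 0.03 0 0; 0 0 0.01 0 0; 0 0 0 0 0; 0 0 0 0 0' | tail -1;  python3 -c "
from h import *
say()
to(fen(.012-.0293,PV,.1083))
c=eyes.camera('scene');cv2.imwrite('pics/s1.png',cv2.resize(c['img'][150:270,180:340,::-1],None,fx=5,fy=5,interpolation=cv2.INTER_CUBIC))
print(proj(c,fen(.012,PV,.056))-[180,150])
W=cloud(c).reshape(-1,3)-O;u=W@X;v=W@Y;z=W[:,2]
for lo in np.arange(.11,.2,.01):
  m=(z>lo)&(z<lo+.01)&(abs(u+.02)<.06)&(abs(v)<.06)
  if m.any():print(lo.round(2),m.sum(),u[m].min().round(3),u[m].max().round(3),v[m].min().round(3),v[m].max().round(3))
"
```

```text
finger_gap: 0.0002
t3.02 u-0.0192 v-0.0234 z0.1346 toolx-yaw-vs-fence -0.83 F -0.3 -0.2 -0.7 gap 0.0002 q7 -0.44 tilt -0.0011 -0.0012
[  1.7 -13.9  26.3]
[[60.21534854 78.95105638]]
0.12 2 -0.025 -0.02 -0.02 -0.014
0.13 24 -0.032 -0.005 -0.027 -0.009
0.14 22 -0.032 -0.005 -0.026 -0.009
0.15 23 -0.033 -0.005 -0.023 -0.009
0.16 30 -0.046 0.005 -0.037 -0.007
0.17 88 -0.057 0.02 -0.037 -0.008
0.18 61 -0.065 0.028 -0.034 -0.004
0.19 74 -0.068 0.034 -0.032 -0.003
```

View pics/s1.png

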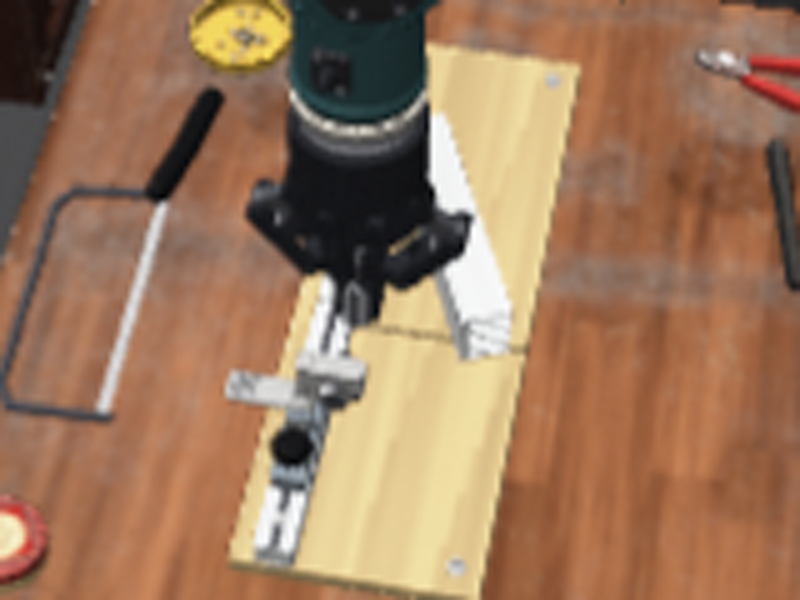

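```bash
python3 -m inch '0.002 -0.014 0 -0.8 0; 0 0 0.01 0 0; 0 0 0.01 0 0; 0 0 0.005 0 0; 0 0 0 0 0' | tail -2; python3 h.py; python3 -m inch '-0.004 0 0.003 0 0; -0.004 0 0.002 0 0; -0.005 0 0.003 0 0; -0.005 0 0.005 0 0; 0 0 0 0 0' | tail -2; python3 h.py
```

```text
contact_force: [0.3, 0.2, -0.3]
finger_gap: -0.0003
t3.48 u-0.0178 v-0.0096 z0.1083 toolx-yaw-vs-fence -0.08 F 0.4 0.0 -0.3 gap -0.0003 q7 -0.48 tilt -0.0024 -0.0020
contact_force: [-0.6, -0.2, 1.1]
finger_gap: -0.0004
t3.90 u-0.0365 v-0.0092 z0.0961 toolx-yaw-vs-fence -0.05 F -0.6 0.1 1.1 gap -0.0004 q7 -0.50 tilt -0.0020 -0.0017
```

```bash
python3 -m inch '-0.003 0 0.005 0 0; -0.002 0 0.005 0 0; -0.002 0 0.006 0 0; -0.001 0 0.007 0 0; 0 0 0 0 0' | tail -2; python3 h.py; python3 -m inch '0 0 0.006 0 0; 0 0 0.006 0 0; 0.001 0 0.005 0 0; 0.0015 0 0.004 0 0; 0 0 0 0 0' | tail -2; python3 h.py;  python3 -c "
from h import *
c=eyes.camera('scene');cv2.imwrite('pics/s2.png',cv2.resize(c['img'][170:270,200:320,::-1],None,fx=5,fy=5,interpolation=cv2.INTER_CUBIC))"
```

```text
contact_force: [-2.6, -1.4, 1.3]
finger_gap: 0.0002
t4.32 u-0.0449 v-0.0092 z0.0719 toolx-yaw-vs-fence -0.04 F -3.0 0.0 1.3 gap 0.0002 q7 -0.53 tilt -0.0039 -0.0027
contact_force: [-6.0, -2.1, -2.2]
finger_gap: 0.0001
t4.73 u-0.0444 v-0.0093 z0.0507 toolx-yaw-vs-fence -0.04 F -6.3 1.0 -2.2 gap 0.0001 q7 -0.55 tilt -0.0074 -0.0056
```

View pics/s2.png

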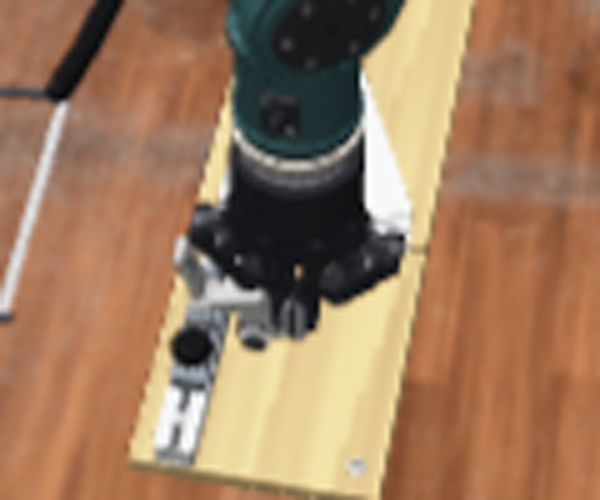

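```bash
python3 -m inch '-0.012 0 0 0 0; 0 0 -0.03 -7 0; 0 0 -0.03 -7 0; 0 0 0 -7 0; 0 0 0 -7 0' | tail -1; python3 -m inch '0 0 0 -7 0; 0 0 0 -7 0; 0 0 0 -7 0; 0 0 0 -7 0; 0 0 0 -7 0' | tail -1;python3 -m inch '0 0 0 -7 0; 0 0 0 -7 0; 0 0 0 -7 0; 0 0 0 -6 0; 0 0 0 0 0' | tail -1;python3 -c "
from h import *
say();to(fen(-.016,PV,.095))"
```

```text
finger_gap: -0.0003
finger_gap: 0.0
finger_gap: -0.0003
t6.03 u-0.0501 v-0.0089 z0.1127 toolx-yaw-vs-fence 89.96 F 0.5 -0.3 -0.2 gap -0.0003 q7 0.73 tilt 0.0013 0.0035
[-0.6 34.1 17.8]
```

```bash
python3 -m inch '0 0.017 0 0 0; 0 0.017 0 0 0; 0 0 0.01 0 0; 0 0 0.01 0 0; 0 0 0 0 0' | tail -2; python3 h.py; python3 -m inch '0 0 0.006 0 0; 0 0 0.005 0 0; 0 0 0.005 0 0; 0 0 0.002 0 0; 0 0 0 0 0' | tail -2; python3 h.py;python3 -m inch '0 0 0.0015 0 0; 0 0 0.0015 0 0; 0 0 0 0 0' | tail -2; python3 h.py
```

```text
contact_force: [-0.1, -1.0, -0.6]
finger_gap: -0.0004
t6.45 u-0.0199 v-0.0095 z0.0904 toolx-yaw-vs-fence 89.86 F -0.6 -0.8 -0.6 gap -0.0004 q7 0.73 tilt -0.0033 -0.0024
contact_force: [0.3, 0.1, -0.1]
finger_gap: 0.0001
t6.87 u-0.0186 v-0.0090 z0.0743 toolx-yaw-vs-fence 89.97 F 0.3 -0.1 -0.1 gap 0.0001 q7 0.71 tilt -0.0007 -0.0004
contact_force: [-1.2, -0.9, 1.9]
finger_gap: -0.0
t7.12 u-0.0179 v-0.0089 z0.0721 toolx-yaw-vs-fence 89.94 F -1.5 -0.2 1.9 gap -0.0000 q7 0.70 tilt 0.0004 0.0001
```

```bash
for i in 1; do python3 -m inch '0 0 0.001 0 0; 0 0 0.001 0 0; 0 0 0 0 0' | tail -2; python3 h.py; python3 -m inch '0 0 0.001 0 0; 0 0 0 0 0' | tail -2; python3 h.py;python3 -m inch '0 0 0.001 0 0; 0 0 0 0 0' | tail -2; python3 h.py; done
```

```text
contact_force: [-3.7, -3.3, 15.5]
finger_gap: 0.0002
t7.37 u-0.0179 v-0.0088 z0.0718 toolx-yaw-vs-fence 89.94 F -4.8 -1.1 15.5 gap 0.0002 q7 0.70 tilt 0.0015 -0.0014
contact_force: [-4.7, -4.6, 22.6]
finger_gap: -0.0001
t7.53 u-0.0178 v-0.0088 z0.0717 toolx-yaw-vs-fence 89.94 F -6.3 -1.8 22.6 gap -0.0001 q7 0.70 tilt 0.0022 -0.0020
contact_force: [-6.7, -6.0, 28.2]
finger_gap: 0.0
t7.70 u-0.0179 v-0.0088 z0.0716 toolx-yaw-vs-fence 89.95 F -8.7 -2.1 28.2 gap 0.0000 q7 0.70 tilt 0.0029 -0.0028
```

```bash
python3 -m inch '0 0 -0.025 0 0; 0 0 -0.03 0 0; -0.04 -0.008 0 0 0.3; -0.04 -0.008 0 0 0.8; -0.04 -0.008 0 0 0.8' | tail -1; python3 -m inch '-0.04 -0.008 0 7 0.8; 0 0 0 7 0.8; 0 0 0 7 0.8; 0 0 0 7 0.8; 0 0 0 7 0.8' | tail -1; python3 -m inch '0 0 0 7 0.8; 0 0 0 7 0.8; 0 0 0 7 0.8; 0 0 0 7 0.8; 0 0 0 3 0.8' | tail -1;python3 -c "
from h import *
say();to(fen(-.0498,-.1686,.06))
for n in('wrist','scene'):
  c=eyes.camera(n);np.savez(n+'1.npz',**c)
c=dict(np.load('scene1.npz'));W=cloud(c).reshape(-1,3)-O;u=W@X;v=W@Y;z=W[:,2]
m=(abs(z-.056)<.004)&(v<-.07)&(v>-.27)&(u<.0)&(u>-.11);print(m.sum(),u[m].min(),v[m].max())
m=(z>.1)&(z<.13)&(abs(u+.05)<.08)&(abs(v+.17)<.08);print(z[m].min() if m.any() else 0)
# stop: lever & leg
m=(v>-.03)&(v<.012)&(z>.058)&(z<.12)&(u>-.05)&(u<.07);print('stop zmax',z[m].max(),'u range',u[m].min(),u[m].max())
m=m&(z>.08);print('lever u',np.median(u[m]) if m.any() else 0,m.sum())
"
```

```text
finger_gap: 0.0357
finger_gap: 0.0681
finger_gap: 0.0682
t8.95 u-0.0496 v-0.1691 z0.1231 toolx-yaw-vs-fence 23.67 F -0.4 0.4 0.2 gap 0.0682 q7 0.11 tilt 0.0016 0.0002
[-0.1 -0.6 63.1]
358 -0.09716275230233991 -0.08416590261187323
0.11967295041230368
stop zmax 0.10552336556957563 u range -0.027132943445953954 0.01819784657538706
lever u 0.009716031674638375 30
```

```bash
python3 -m inch '0 0 0.02 -0.3 0.8; 0 0 0.02 0 0.8; 0 0 0.015 0 0.8; 0 0 0.012 0 0.8; 0 0 0.006 0 0.8' | tail -2; python3 -m inch '0 0 0.002 0 0.8; 0 0 0 0 0.8; 0 0 0 0 0.8' | tail -2; python3 h.py; python3 -m inch '0 0 0 0 0.3; 0 0 0 0 0.3; 0 0 0 0 0.3; 0 0 0 0 0.3; 0 0 0 0 0.3' 25| tail -2;python3 h.py;  python3 -c "
from h import *
c=eyes.camera('scene');cv2.imwrite('pics/s3.png',cv2.resize(c['img'][150:270,200:340,::-1],None,fx=5,fy=5,interpolation=cv2.INTER_CUBIC))"
```

```text
contact_force: [0.3, -0.6, -1.0]
finger_gap: 0.0688
contact_force: [0.2, -0.3, -0.7]
finger_gap: 0.0685
t9.72 u-0.0496 v-0.1690 z0.0484 toolx-yaw-vs-fence 24.26 F -0.0 -0.4 -0.7 gap 0.0685 q7 0.03 tilt 0.0010 0.0005
contact_force: [-1.4, -1.7, 5.5]
finger_gap: 0.0315
t10.13 u-0.0501 v-0.1693 z0.0485 toolx-yaw-vs-fence 24.21 F -2.0 -0.8 5.5 gap 0.0315 q7 0.02 tilt 0.0006 -0.0006
```

View pics/s3.png

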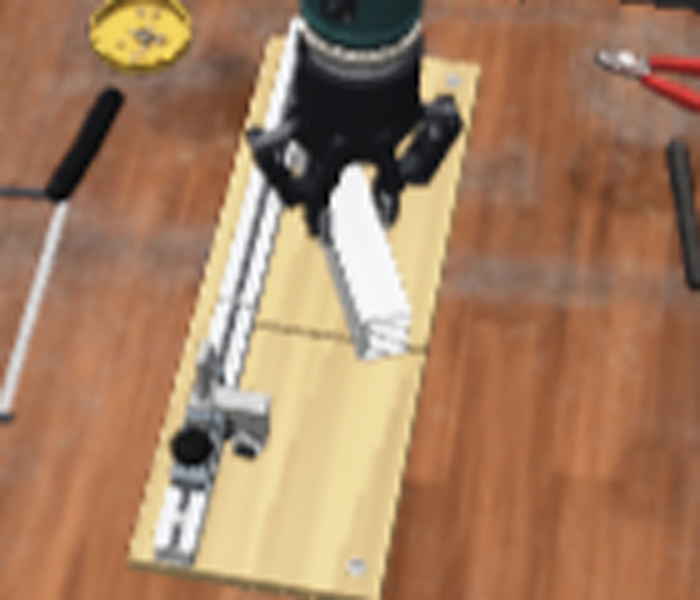

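```bash
python3 -m inch '-0.0027 -0.0012 -0.0008 0 0.3; 0 0 0 6 0.3; 0 0 0 6 0.3; 0 0 0 6 0.3; 0 0 0 6.2 0.3' | tail -2; python3 -m inch '0.004 -0.007 0 0 0.3; 0.004 -0.007 0 0 0.3; 0.004 -0.007 0 0 0.3; 0 0 0 0 0.3' | tail -2; python3 -c "
from h import *
say()
c=eyes.camera('scene');W=cloud(c).reshape(-1,3)-O;u=W@X;v=W@Y;z=W[:,2]
m=(abs(z-.056)<.004)&(v<-.03)&(v>-.27)&(u<-.003)&(u>-.11)
P=np.c_[u[m],v[m]].astype(np.float32);print(cv2.minAreaRect(P),v[m].max())
for a,b in((-.12,-.105),(-.105,-.09),(-.09,-.075),(-.075,-.06),(-.06,-.04)):
  k=m&(v>a)&(v<b)
  if k.sum()>3:print(a,k.sum(),np.percentile(u[k],[2,98]).round(4))
"
```

```text
contact_force: [0.5, -0.7, 0.2]
finger_gap: 0.0312
contact_force: [0.2, 1.7, -1.3]
finger_gap: 0.0317
t10.93 u-0.0396 v-0.1450 z0.0486 toolx-yaw-vs-fence 0.26 F 1.0 1.4 -1.3 gap 0.0317 q7 -0.31 tilt 0.0008 0.0034
((-0.036549195647239685, -0.11841587722301483), (0.12417437881231308, 0.05623088404536247), 80.85716247558594) -0.054798414636174714
-0.12 37 [-0.0539 -0.0244]
-0.105 35 [-0.0518 -0.0251]
-0.09 34 [-0.0544 -0.0242]
-0.075 37 [-0.0548 -0.0239]
-0.06 13 [-0.054  -0.0266]
```

```bash
python3 -m inch '0.007 -0.006 0 0.25 0.3; 0.007 -0.006 0 0 0.3; 0.005 -0.006 0 0 0.3; 0 0 0 0 0.3' | tail -2;python3 h.py; python3 -m inch '0.001 0 0 0 0.3; 0.001 0 0 0 0.3; 0.001 0 0 0 0.3; 0 0 0 0 0.3' | tail -2; python3 h.py;python3 -m inch '0.001 0 0 0 0.3; 0 0 0 0 0.3' | tail -2; python3 h.py;
```

```text
contact_force: [-0.1, 1.0, -3.0]
finger_gap: 0.0315
t11.32 u-0.0205 v-0.1279 z0.0487 toolx-yaw-vs-fence -0.09 F 0.4 1.0 -3.0 gap 0.0315 q7 -0.34 tilt 0.0013 0.0032
contact_force: [-2.0, 1.8, 0.2]
finger_gap: 0.0317
t11.65 u-0.0196 v-0.1292 z0.0485 toolx-yaw-vs-fence -0.16 F -0.9 2.5 0.2 gap 0.0317 q7 -0.33 tilt -0.0012 0.0004
contact_force: [-2.0, 2.2, 0.6]
finger_gap: 0.0311
t11.82 u-0.0187 v-0.1300 z0.0486 toolx-yaw-vs-fence -0.21 F -0.8 2.9 0.6 gap 0.0311 q7 -0.33 tilt -0.0010 -0.0005
```

```bash
python3 -m inch '0.001 0 0 0 0.3; 0.001 0 0 0 0.3; 0 0 0 0 0.3' | tail -2;python3 h.py; python3 -m inch '0.0007 0 0 0 0.3; 0 0 0 0 0.3' | tail -2; python3 h.py;python3 -m inch '0.0007 0 0 0 0.3; 0 0 0 0 0.3' | tail -2; python3 h.py;
```

```text
contact_force: [-5.6, -0.7, 5.0]
finger_gap: 0.0312
t12.07 u-0.0179 v-0.1303 z0.0486 toolx-yaw-vs-fence -0.23 F -5.3 2.0 5.0 gap 0.0312 q7 -0.33 tilt -0.0029 -0.0024
contact_force: [-6.5, -0.8, 6.7]
finger_gap: 0.0313
t12.23 u-0.0178 v-0.1303 z0.0486 toolx-yaw-vs-fence -0.23 F -6.1 2.5 6.7 gap 0.0313 q7 -0.33 tilt -0.0040 -0.0032
contact_force: [-7.0, -1.1, 8.0]
finger_gap: 0.0315
t12.40 u-0.0178 v-0.1303 z0.0486 toolx-yaw-vs-fence -0.23 F -6.7 2.4 8.0 gap 0.0315 q7 -0.33 tilt -0.0050 -0.0040
```

```bash
python3 -c "
from h import *
say()
for n in('scene','top'):
  c=eyes.camera(n);W=cloud(c).reshape(-1,3)-O;u=W@X;v=W@Y;z=W[:,2]
  m=(abs(z-.056)<.004)&(v<-.03)&(v>-.27)&(u<.012)&(u>-.11)
  for a in np.arange(-.22,-.03,.015):
    k=m&(v>a)&(v<a+.015)
    if k.sum()>3:print(n,a.round(3),k.sum(),np.percentile(u[k],[0,2,98,100]).round(4),'z',np.median(z[k]).round(4),'vmax',v[k].max().round(4))
  if n=='scene':cv2.imwrite('pics/s4.png',cv2.resize(c['img'][170:260,210:310,::-1],None,fx=6,fy=6,interpolation=cv2.INTER_CUBIC))
"
```

```text
t12.40 u-0.0178 v-0.1303 z0.0486 toolx-yaw-vs-fence -0.23 F -6.7 2.4 8.0 gap 0.0315 q7 -0.33 tilt -0.0050 -0.0040
scene -0.175 7 [-0.0168 -0.0163 -0.0032 -0.0032] z 0.0558 vmax -0.16
scene -0.16 22 [-0.026  -0.0244 -0.0037 -0.0028] z 0.0548 vmax -0.1451
scene -0.145 28 [-0.028  -0.0279 -0.0017 -0.0007] z 0.055 vmax -0.1308
scene -0.13 49 [-0.0464 -0.0457  0.0078  0.0082] z 0.0561 vmax -0.1153
scene -0.115 33 [-0.0332 -0.0316 -0.0023 -0.0015] z 0.0554 vmax -0.1007
scene -0.1 37 [-0.0336 -0.0333 -0.0041 -0.002 ] z 0.0554 vmax -0.0851
scene -0.085 31 [-0.0335 -0.0331 -0.0032 -0.0015] z 0.0549 vmax -0.0704
scene -0.07 35 [-0.033  -0.0325 -0.0026 -0.0007] z 0.0554 vmax -0.0561
scene -0.055 34 [-0.0328 -0.0323 -0.0017 -0.0011] z 0.0556 vmax -0.0404
top -0.115 5 [-0.0318 -0.0318 -0.026  -0.0258] z 0.0555 vmax -0.1007
top -0.1 51 [-0.0316 -0.0314 -0.0002 -0.0002] z 0.0559 vmax -0.0851
top -0.085 64 [-0.0317 -0.0314 -0.0013 -0.0005] z 0.0561 vmax -0.0701
top -0.07 64 [-0.0318 -0.0315 -0.0008 -0.0004] z 0.0561 vmax -0.0551
top -0.055 39 [-0.03   -0.0291 -0.0002 -0.0002] z 0.0562 vmax -0.0446
```

View pics/s4.png

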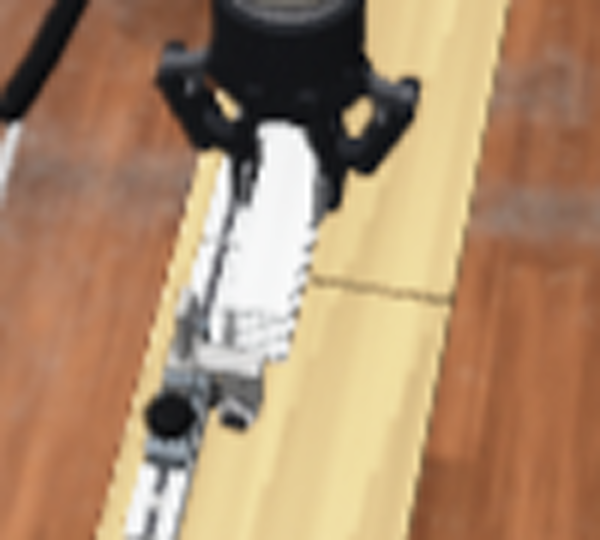

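```bash
python3 -m inch '-0.0005 0 -0.0006 0 0.3; 0 -0.004 0 0 0.3; 0 -0.004 0 0 0.3; 0 -0.004 0 0 0.3; 0 0 0 0 0.3' | tail -2;python3 h.py; python3 -m inch '0 -0.0015 0 0 0.3; 0 -0.0015 0 0 0.3; 0 0 0 0 0.3' | tail -2; python3 h.py
```

```text
contact_force: [-2.6, -6.3, 0.6]
finger_gap: 0.0314
t12.92 u-0.0177 v-0.1224 z0.0487 toolx-yaw-vs-fence -0.29 F -5.3 -4.3 0.6 gap 0.0314 q7 -0.35 tilt -0.0019 -0.0080
contact_force: [-1.6, -8.8, 1.9]
finger_gap: 0.0317
t13.17 u-0.0178 v-0.1205 z0.0487 toolx-yaw-vs-fence -0.34 F -5.6 -7.0 1.9 gap 0.0317 q7 -0.36 tilt -0.0018 -0.0090
```

```bash
python3 -m inch '-0.0003 -0.001 0 0 0.3; 0 -0.001 0 0 0.3; 0 0 0 0 0.3' | tail -2;python3 h.py; python3 -m inch '0 -0.001 0 0 0.3; 0 -0.001 0 0 0.3; 0 0 0 0 0.3; 0 0 0 0 0.3' | tail -2; python3 h.py
```

```text
contact_force: [-1.6, -6.9, 1.7]
finger_gap: 0.0313
t13.42 u-0.0178 v-0.1182 z0.0487 toolx-yaw-vs-fence -0.34 F -4.7 -5.3 1.7 gap 0.0313 q7 -0.36 tilt -0.0014 -0.0082
contact_force: [-1.7, -7.6, 1.5]
finger_gap: 0.0312
t13.75 u-0.0178 v-0.1163 z0.0486 toolx-yaw-vs-fence -0.35 F -5.1 -5.9 1.5 gap 0.0312 q7 -0.36 tilt -0.0015 -0.0083
```

```bash
python3 -m inch '-0.0002 -0.001 0 0 0.3; 0 -0.001 0 0 0.3; 0 -0.001 0 0 0.3; 0 0 0 0 0.3' | tail -2;python3 h.py; python3 -m inch '0 -0.0007 0 0 0.3; 0 0 0 0 0.3' | tail -2; python3 h.py;python3 -m inch '0 -0.0006 0 0 0.3; 0 0 0 0 0.3' | tail -2; python3 h.py
```

```text
contact_force: [-1.0, -7.2, 1.8]
finger_gap: 0.0313
t14.08 u-0.0178 v-0.1130 z0.0486 toolx-yaw-vs-fence -0.33 F -4.3 -5.8 1.8 gap 0.0313 q7 -0.37 tilt -0.0013 -0.0078
contact_force: [-1.6, -6.5, 2.1]
finger_gap: 0.0315
t14.25 u-0.0178 v-0.1125 z0.0487 toolx-yaw-vs-fence -0.34 F -4.5 -5.0 2.1 gap 0.0315 q7 -0.37 tilt -0.0013 -0.0080
contact_force: [-1.5, -6.8, 0.5]
finger_gap: 0.0315
t14.42 u-0.0178 v-0.1120 z0.0487 toolx-yaw-vs-fence -0.34 F -4.6 -5.2 0.5 gap 0.0315 q7 -0.37 tilt -0.0013 -0.0081
```

```bash
python3 -m inch '0 -0.0005 0 0 0.3; 0 0 0 0 0.3' >/dev/null; python3 h.py; python3 -m inch '0 -0.0005 0 0 0.3; 0 0 0 0 0.3' >/dev/null; python3 h.py;python3 -m inch '0 -0.0004 0 0 0.3; 0 0 0 0 0.3' >/dev/null; python3 h.py;python3 -m inch '0 -0.0004 0 0 0.3; 0 0 0 0 0.3' >/dev/null; python3 h.py
```

```text
t14.58 u-0.0178 v-0.1117 z0.0487 toolx-yaw-vs-fence -0.35 F -5.0 -5.8 1.4 gap 0.0318 q7 -0.37 tilt -0.0011 -0.0083
t14.75 u-0.0179 v-0.1117 z0.0487 toolx-yaw-vs-fence -0.37 F -4.7 -6.4 1.9 gap 0.0317 q7 -0.37 tilt -0.0010 -0.0089
t14.92 u-0.0179 v-0.1117 z0.0487 toolx-yaw-vs-fence -0.39 F -4.6 -6.9 1.6 gap 0.0312 q7 -0.37 tilt -0.0008 -0.0093
t15.08 u-0.0179 v-0.1116 z0.0487 toolx-yaw-vs-fence -0.40 F -4.4 -7.8 2.2 gap 0.0315 q7 -0.37 tilt -0.0007 -0.0097
```

```bash
python3 -m inch '0 -0.0005 0 0 0.3; 0 0 0 0 0.3' >/dev/null; python3 h.py; python3 -m inch '0 -0.0005 0 0 0.3; 0 0 0 0 0.3; 0 0 0 0 0.3; 0 0 0 0 0.3' >/dev/null; python3 h.py
```

```text
t15.25 u-0.0179 v-0.1116 z0.0487 toolx-yaw-vs-fence -0.41 F -4.2 -7.3 1.6 gap 0.0316 q7 -0.37 tilt -0.0006 -0.0103
t15.58 u-0.0179 v-0.1115 z0.0488 toolx-yaw-vs-fence -0.43 F -4.5 -8.6 1.9 gap 0.0310 q7 -0.37 tilt -0.0003 -0.0107
```

```bash
python3 -m inch '0 -0.0006 0 0 0.3; 0 0 0 0 0.3; 0 0 0 0 0.3' >/dev/null; python3 h.py; python3 -m inch '0 0 0 0 0.3; 0 0 0 0 0.3; 0 0 0 0 0.3; 0 0 0 0 0.3' >/dev/null; python3 h.py;  python3 -c "
from h import *
for n in('scene','top'):
  c=eyes.camera(n);np.savez(n+'2.npz',**c);W=cloud(c).reshape(-1,3)-O;u=W@X;v=W@Y;z=W[:,2]
  m=(abs(z-.056)<.003)&(v<-.02)&(v>-.1)&(u<-.006)&(u>-.028);print(n,'bar end vmax',np.sort(v[m])[-6:].round(4))
  m=(v>-.03)&(v<.012)&(z>.075)&(z<.12)&(u>-.02)&(u<.07);print('lever v',np.percentile(v[m],[2,50,98]).round(4))
  m=(v>-.04)&(v<.05)&(z>.045)&(z<.07)&(abs(u-.012)<.01);print('block v',np.percentile(v[m],[1,99]).round(4))
"
```

```text
t15.83 u-0.0180 v-0.1115 z0.0488 toolx-yaw-vs-fence -0.45 F -5.5 -10.1 1.8 gap 0.0314 q7 -0.37 tilt -0.0002 -0.0114
t16.17 u-0.0179 v-0.1115 z0.0488 toolx-yaw-vs-fence -0.45 F -4.1 -9.7 2.4 gap 0.0316 q7 -0.37 tilt -0.0001 -0.0114
scene bar end vmax [-0.0265 -0.0254 -0.025  -0.0241 -0.0226 -0.0221]
lever v [-0.0156 -0.002   0.003 ]
block v [-0.026   0.0466]
top bar end vmax [-0.028  -0.0275 -0.0273 -0.0269 -0.0262 -0.0259]
lever v [-0.0188 -0.0101 -0.0011]
block v [-0.0299  0.0437]
```

```bash
python3 -m inch '0 0.0015 0 0 0.3; 0 0.0015 0 0 0.3; 0 0 0 0 0.3' >/dev/null; python3 h.py; python3 -m inch '-0.0003 0.001 0 0 0.3; 0 0 0 0 0.3; 0 0 0 0 0.3' >/dev/null; python3 h.py
```

```text
t16.52 u-0.0178 v-0.1116 z0.0486 toolx-yaw-vs-fence -0.35 F -4.7 -5.1 1.0 gap 0.0313 q7 -0.37 tilt -0.0013 -0.0079
t16.77 u-0.0178 v-0.1117 z0.0486 toolx-yaw-vs-fence -0.33 F -4.4 -4.1 0.6 gap 0.0318 q7 -0.37 tilt -0.0013 -0.0066
```

```bash
python3 -m inch '-0.0004 0.001 0 0 0.3; 0 0.0007 0 0 0.3; 0 0 0 0 0.3' >/dev/null; python3 h.py; python3 -m inch '-0.0003 0.0004 0 -0.2 0.3; 0 0 0 0 0.3; 0 0 0 0 0.3' >/dev/null; python3 h.py
```

```text
t17.02 u-0.0177 v-0.1117 z0.0486 toolx-yaw-vs-fence -0.27 F -3.5 -5.1 -1.7 gap 0.0312 q7 -0.37 tilt -0.0013 -0.0042
t17.27 u-0.0175 v-0.1116 z0.0487 toolx-yaw-vs-fence -0.07 F -3.2 -4.2 -2.0 gap 0.0315 q7 -0.36 tilt -0.0007 -0.0033
```

```bash
python3 -m inch '0 0.0005 0 0 0.4; 0 0 0 0 0.45; 0 0 0 0 0.5; 0 0 0 0 0.6; 0 0 0 0 0.6' >/dev/null; python3 h.py;  python3 -c "
from h import *
for n in('scene','top'):
  c=eyes.camera(n);np.savez(n+'3.npz',**c);W=cloud(c).reshape(-1,3)-O;u=W@X;v=W@Y;z=W[:,2]
  m=(abs(z-.056)<.003)&(v<-.02)&(v>-.1)&(u<-.006)&(u>-.028);print(n,'bar end vmax',np.sort(v[m])[-6:].round(4))
  m=(abs(z-.056)<.003)&(v<-.03)&(v>-.1)&(u<.002)&(u>-.06)
  for a in (-.1,-.08,-.06,-.04):
    k=m&(v>a)&(v<a+.02);print(np.percentile(u[k],[1,99]).round(4) if k.sum()>3 else '')
"
```

```text
t17.68 u-0.0152 v-0.1090 z0.0497 toolx-yaw-vs-fence 0.03 F 0.6 -0.1 -0.6 gap 0.0511 q7 -0.36 tilt 0.0020 0.0022
scene bar end vmax [-0.0255 -0.0255 -0.0252 -0.025  -0.0224 -0.0219]
[-0.0509 -0.0018]
[-0.0328 -0.0024]
[-0.0327 -0.002 ]
[-0.0316 -0.0029]
top bar end vmax [-0.0276 -0.0272 -0.0269 -0.0266 -0.0262 -0.0258]

[-0.0318 -0.0029]
[-0.0317 -0.0005]
[-0.0311 -0.0004]
```

```bash
python3 -m inch '0 0 -0.02 0 0.6; 0 0 -0.035 0 0.6; 0 0 -0.04 0 0.3; 0 0 -0.015 -7 0; 0 0 0 -7 0' 60 >/dev/null; python3 h.py;  python3 -m inch '0 0 0 -7 0; 0 0 0 -7 0; 0 0 0 -7 0; 0 0 0 -7 0; 0 0 0 -7 0' >/dev/null;python3 -m inch '0 0 0 -7 0; 0 0 0 -7 0; 0 0 0 -7 0; 0 0 0 -7 0; 0 0 0 -6 0' >/dev/null;python3 -m inch '0.035 0 0 0 0; 0.034 0 0 0 0; 0.03 0 0 0 0; 0 0 0 0 0; 0 0 0 0 0' >/dev/null; python3 -c "
from h import *
say();to(fen(-.009,PV,.105))"
```

```text
t18.20 u-0.0131 v-0.1096 z0.1642 toolx-yaw-vs-fence 14.33 F 0.2 0.0 -0.6 gap 0.0154 q7 -0.06 tilt 0.0091 0.0033
t19.45 u-0.0043 v-0.0086 z0.1598 toolx-yaw-vs-fence 83.27 F 0.7 -0.5 -0.3 gap 0.0001 q7 0.75 tilt 0.0004 0.0018
[-1.5 -4.6 54.8]
```

```bash
python3 -m inch '-0.001 -0.006 0 -6.7 0; 0 0 0.02 0 0; 0 0 0.02 0 0; 0 0 0.015 0 0; 0 0 0 0 0' >/dev/null; python3 h.py;  python3 -m inch '0 0.004 0 0 0; 0 0.004 0 0 0; 0 0.004 0 0 0; 0 0 0 0 0' >/dev/null; python3 h.py
```

```text
t19.87 u-0.0129 v-0.0143 z0.1010 toolx-yaw-vs-fence 89.58 F -0.6 -0.2 -0.2 gap -0.0002 q7 0.77 tilt -0.0044 -0.0044
t20.20 u0.0020 v-0.0123 z0.1047 toolx-yaw-vs-fence 89.65 F -2.0 -0.5 -0.4 gap -0.0000 q7 0.78 tilt 0.0004 -0.0002
```

```bash
python3 -m inch '0 0.004 0 0 0; 0 0.004 0 0 0; 0 0.005 0.002 0 0; 0 0.005 0.003 0 0; 0 0.004 0.004 0 0' >/dev/null; python3 h.py;  python3 -m inch '0 0.004 0.004 0 0; 0 0.003 0.004 0 0; 0 0.003 0.005 0 0; 0 0.003 0.005 0 0; 0 0 0 0 0' >/dev/null; python3 h.py
```

```text
t20.62 u0.0255 v-0.0121 z0.0959 toolx-yaw-vs-fence 89.68 F -0.8 -1.0 2.0 gap -0.0003 q7 0.79 tilt 0.0028 0.0017
t21.03 u0.0371 v-0.0120 z0.0762 toolx-yaw-vs-fence 89.68 F 0.5 -0.7 -0.0 gap 0.0003 q7 0.79 tilt -0.0002 0.0010
```

Next, shift back and press down to the limit.

```bash
python3 -m inch '0 0.006 0 0 0; 0 0.006 0.002 0 0; 0 0 0.003 0 0; 0 0 0.002 0 0; 0 0 0 0 0' >/dev/null; python3 h.py;  python3 -m inch '0 0 0.002 0 0; 0 0 0.001 0 0; 0 0 0 0 0' >/dev/null; python3 h.py; python3 -m inch '0 0 0.001 0 0; 0 0 0 0 0' >/dev/null; python3 h.py
```

```text
t21.45 u0.0491 v-0.0119 z0.0701 toolx-yaw-vs-fence 89.70 F 0.2 -0.7 0.4 gap -0.0001 q7 0.79 tilt 0.0007 0.0013
t21.70 u0.0489 v-0.0121 z0.0674 toolx-yaw-vs-fence 89.70 F 1.7 0.5 1.1 gap -0.0001 q7 0.79 tilt 0.0009 0.0011
t21.87 u0.0489 v-0.0121 z0.0664 toolx-yaw-vs-fence 89.70 F 2.0 -0.2 1.3 gap 0.0000 q7 0.79 tilt 0.0009 0.0010
```

```bash
for k in 1; do python3 -m inch '0 0 0.001 0 0; 0 0 0.001 0 0; 0 0 0 0 0' >/dev/null; python3 h.py;  python3 -m inch '0 0 0.001 0 0; 0 0 0 0 0' >/dev/null; python3 h.py; python3 -m inch '0 0 0.001 0 0; 0 0 0 0 0' >/dev/null; python3 h.py; done
```

```text
t22.12 u0.0489 v-0.0120 z0.0649 toolx-yaw-vs-fence 89.70 F 1.3 -0.6 4.4 gap 0.0003 q7 0.79 tilt 0.0010 0.0005
t22.28 u0.0490 v-0.0120 z0.0647 toolx-yaw-vs-fence 89.70 F -0.4 0.3 10.2 gap -0.0003 q7 0.78 tilt 0.0014 -0.0000
t22.45 u0.0490 v-0.0120 z0.0645 toolx-yaw-vs-fence 89.69 F -1.3 -1.3 14.0 gap 0.0002 q7 0.78 tilt 0.0018 -0.0005
```

```bash
python3 -m inch '0 0 -0.02 0 0; 0 0 -0.04 0 0; 0 0 -0.04 0 0; 0.041 0 -0.03 0 0; 0.041 0 0 0 0' >/dev/null; python3 -m inch '0.041 0 0 0 0; 0.041 0 0 0 0; 0.041 0 0 0 0; 0 0 0 0 0; 0 0 0 0 0' >/dev/null; python3 -c "
from h import *
say()
for n in('scene','top'):
  c=eyes.camera(n);W=cloud(c).reshape(-1,3)-O;u=W@X;v=W@Y;z=W[:,2]
  m=(abs(z-.056)<.003)&(v<-.02)&(v>-.1)&(u<-.006)&(u>-.028);print(n,'bar end vmax',np.sort(v[m])[-6:].round(4))
  m=(abs(z-.056)<.004)&(v<-.03)&(v>-.25)&(u<.002)&(u>-.06)
  for a in (-.19,-.16,-.13,-.1,-.07,-.04):
    k=m&(v>a)&(v<a+.02);print(np.percentile(u[k],[1,99]).round(4) if k.sum()>3 else '')
  m=(v>-.03)&(v<.012)&(z>.05)&(z<.068)&(u>.03)&(u<.07);print('lever v',np.percentile(v[m],[2,50,98]).round(4),'umax',u[m].max(),'z',np.median(z[m]))
  m=(v>-.03)&(v<.012)&(z>.075)&(z<.12)&(u<.03)&(u>-.05);print('leg u',np.percentile(u[m],[2,98]),z[m].max())
  m=(v>-.04)&(v<.05)&(z>.045)&(z<.07)&(abs(u-.012)<.01);print('block v',np.percentile(v[m],[1,99]).round(4))
  cv2.imwrite(f'pics/{n}9.png',cv2.resize(c['img'][145:275,170:345,::-1] if n=='top' else c['img'][110:280,170:340,::-1],None,fx=4,fy=4,interpolation=cv2.INTER_CUBIC))
"
```

```text
t23.28 u0.0468 v0.1893 z0.1864 toolx-yaw-vs-fence 90.09 F -0.3 -0.5 0.1 gap -0.0000 q7 0.64 tilt -0.0029 -0.0009
scene bar end vmax [-0.0295 -0.0267 -0.0264 -0.0251 -0.0241 -0.0231]
[-0.0324 -0.0015]
[-0.0331 -0.0015]
[-0.0328 -0.0018]
[-0.0327 -0.0023]
[-0.0324 -0.0021]
[-0.033 -0.018]
lever v [-0.0152 -0.0072  0.0026] umax 0.056083408481752896 z 0.05346335316188708
leg u [-0.01903503  0.02047736] 0.10408232473526398
block v [-0.0074  0.0451]
top bar end vmax [-0.0352 -0.034  -0.0331 -0.0317 -0.0307 -0.0294]
[-0.0318 -0.001 ]
[-0.0316 -0.0008]
[-0.0316 -0.0004]
[-0.0318 -0.0008]
[-0.0317 -0.0005]
[-0.0199 -0.0006]
lever v [-0.0186 -0.0092  0.0001] umax 0.05817761591789763 z 0.05401519066399755
leg u [-0.00484585  0.022498  ] 0.09829676135136789
block v [-0.0305  0.0413]
```

View pics/scene9.png

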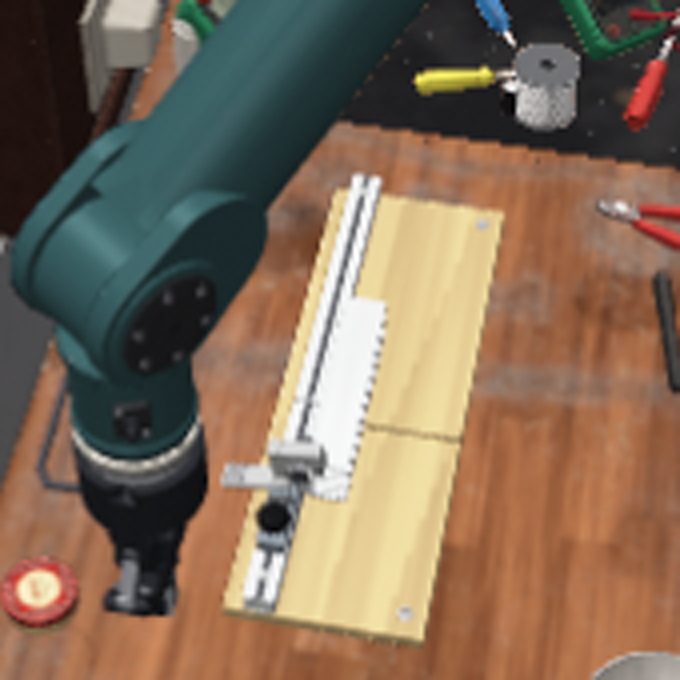

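```bash
python3 -m inch '0 0 0 0 0; 0 0 0 0 0' >/dev/null; python3 -c "
from h import *
print('before: top3 / now')
for n in('top','scene'):
 for c in (dict(np.load(n+'3.npz')),eyes.camera(n)):
  W=cloud(c).reshape(-1,3)-O;u=W@X;v=W@Y;z=W[:,2]
  for a in (-.030,-.024,-.018,-.012,-.006):
    k=(abs(z-.056)<.004)&(v<.0)&(v>-.25)&(u>a)&(u<a+.006);print(n,a,k.sum(),'vmin %.4f vmax %.4f'%(v[k].min(),v[k].max()))
  print()
say()"
```

```text
before: top3 / now
top -0.03 41 vmin -0.0748 vmax -0.0115
top -0.024 40 vmin -0.0728 vmax -0.0055
top -0.018 39 vmin -0.0694 vmax -0.0024
top -0.012 36 vmin -0.0674 vmax -0.0061
top -0.006 34 vmin -0.0641 vmax -0.0030

top -0.03 115 vmin -0.1950 vmax -0.0480
top -0.024 118 vmin -0.1955 vmax -0.0445
top -0.018 122 vmin -0.1961 vmax -0.0411
top -0.012 125 vmin -0.1952 vmax -0.0353
top -0.006 127 vmin -0.1956 vmax -0.0273

scene -0.03 54 vmin -0.1288 vmax -0.0040
scene -0.024 59 vmin -0.1399 vmax -0.0015
scene -0.018 56 vmin -0.1431 vmax -0.0008
scene -0.012 62 vmin -0.1413 vmax -0.0014
scene -0.006 44 vmin -0.1417 vmax -0.0068

scene -0.03 64 vmin -0.1889 vmax -0.0217
scene -0.024 66 vmin -0.1925 vmax -0.0217
scene -0.018 70 vmin -0.1930 vmax -0.0384
scene -0.012 56 vmin -0.1911 vmax -0.0454
scene -0.006 53 vmin -0.1920 vmax -0.0471

t23.65 u0.0496 v0.1834 z0.1864 toolx-yaw-vs-fence 89.55 F -0.5 -0.8 0.4 gap -0.0005 q7 0.64 tilt -0.0001 -0.0012
```

```bash
python3 -c "
from station import r
print(r.close_job())"
```

```text
the job is handed in; nothing more can be done
None
```

The bar is gauged and the job is handed in, after 23.7 s of the 72 s allowed.

**What I did**
- I flipped the stop down and pressed it home. It landed firmly and took 28 N.
- I gripped the bar, turned it true and seated it against the fence.
- I slid it along until its movement stopped dead at the screw. The tool then felt about 4–5 N against the fence. Along the fence it felt about 10 N, of which about 5 N was sliding friction, so roughly 4–5 N was on the stop.
- I let go and flipped the stop back until it met its limit, pressing it there with 14 N.

**Last checks**
- **Bar:** it is flush with the fence along its whole length. Its far end puts the gauged end at about −26 mm along the fence, against −26.5 mm when it was bearing on the screw, within the camera's resolution of about 2.5 mm.
- **Stop:** the lever lies back and the leg is up. In the top view the block is where it started, to within a millimetre.
- **Bystanders:** I did not measure the tools. The moves kept clear of them, and the marker and cutters look untouched in the last picture. The arm hid most of the hacksaw, and the tape was outside the crop.

**What disagreed**
- The gripper's reading of the bar's seated position was about 1.8 mm off the camera's. That fits the camera calibration or an off-centre grip.
- In the last pictures the raised leg hid part of the bar's stop end, so I judged its place from the other end.
- The last scene view also hid part of the block, so only the top view confirms that it has not moved.

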